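Nudge the radio's back plate onto its locating pins

TASK

The aluminium back plate of the opened radio lies skew on the black deck. With the fingertips, nudge it sideways into line and push it off the deck, over the bay, until both its holes drop over the two brass pins and it sits flat on the bay floor. Only push it, never lift or tip it up, leave everything else where it is, and finish clear of it all.

Things in the scene. Friction and masses are not known exactly. Their poses are not given: they have to be found in the camera images.
- radio: Opened radio lying face down, fixed: blue case. Origin on the table under the step between its two levels; x points to the far half, z up. Near half (x -120 to 0, y -110 to 110 mm): black deck, 50 mm above the table. Far half (x 0 to 130 mm): bay with green circuit board, floor 40 mm above the table, with two brass pins. Nothing else rises above the deck but the plate and, in the bay, a jar.
- pin_a (a point): Tip of brass pin A, at x 33, y 52, z 49.2 mm in the radio's frame. Pins: 8 mm thick for 4 mm above the bay floor, then tapering to 3 mm at the tip, 0.8 mm below deck level, so the plate slides over the tips. Once both holes come within about 3 mm of their pins the plate falls 10 mm. Seated, the plate's origin is at x 43, y 0, z 40 mm in the radio's frame, 1.5 mm of play each way.
- pin_b (a point): Tip of brass pin B, same shape, at x 57, y -52, z 49.2 mm in the radio's frame.
- plate: Loose aluminium plate, 80 (x) by 140 (y) by 6 mm, about 0.3 kg, flat on the deck, up to 9 degrees skew and 25 mm to a side of its place; its far edge overhangs the bay. Origin: centre of its underside, axes as the radio's when seated. Black finned heat sink on top, x -31 to -9, y -38 to 38 mm, up to 20 mm above the underside. Seated, its near edge is 3 mm past the step, its top 4 mm below the deck.
- hole_a (a point): Centre of the plate's through hole A (11 mm wide) at the underside, x -10, y 52 mm in the plate's frame; belongs on pin A.
- hole_b (a point): Centre of hole B (11 mm), x 14, y -52 mm in the plate's frame; belongs on pin B.
- screw_jar: Bystander, leave alone: small amber jar with black lid, 28 mm wide, 34 mm tall, standing on the radio's bay beyond the plate's place. Origin at its underside, centred.
- spray_can: Bystander, leave alone: blue spray can, 52 mm wide, 150 mm tall. Origin at its underside, centred.
- blender_foot: Bystander, leave alone: steel foot of a hand blender standing upright, 62 mm wide at the foot, 150 mm tall. Origin at its underside, centred.
- mug: Bystander, leave alone: blue mug, 76 mm wide, 90 mm tall. Origin at its underside, centred.
- driver_set: Bystander, leave alone: open blue tray of small screwdrivers, 90 x 130 x 18 mm. Origin at its underside, centred.
- screwdriver: Bystander, leave alone: red-handled screwdriver, 170 mm long, lying on the table.
- multimeter: Bystander, leave alone: yellow multimeter lying flat, 70 x 140 x 36 mm. Origin at its underside, centred.

How it is judged:
By the outcome, as a careful person would: the job done as asked, in the order asked, and still so for the second after the job is handed in, with the robot touching nothing.
It also fails if it takes over 58 s, if anything falls off the work surface, if the arm or the gripper's body presses on something with over 40 N, if the wrist force passes 120 N, or if a joint passes its speed limit or range.

ROBOT

A 7-joint arm with a two-finger parallel gripper is mounted at the origin on the work surface. World frame = base frame: x ahead of the robot, y to its left, z up, the work surface at z = 0. Lengths are in m, angles in rad, forces in N, time in s.
With the tool pointing down it reaches from about 0.35 to 0.9 m from the base axis. Payload 8.1 kg.
Tool frame: the origin (TCP) lies on the centre line of the jaws, within the pads' length; the fingertips stand 19 mm ahead of it and the grasp point (between the pads) is the TCP; z points along the fingers, y is the direction in which the jaws open and shut (so a half turn about z gives the same grasp; the last joint's range is limited). The gripper opens to 92 mm and grips with 3 to 60 N. Pads are 19 mm wide; open, the fingers measure 130 mm over their backs; the gripper's body (75 mm by 190 mm) begins 47 mm behind the grasp point.
Start: joints at [1.051, 0.434, 0.025, 1.573, -0.012, 1.134, -0.075], TCP at [0.253, -0.572, 0.246] pointing down, gripper open.
Joint ranges: [-2.62, 2.62], [-0.44, 2.09], [-1.27, 1.32], [0.08, 2.57], [-1.32, 4.46], [0.12, 2], [-2.74, 2.74]. Speed limits (rad/s): [2.22, 2.22, 3.01, 3.01, 3.14, 3.14, 3.14].

INTERFACE

Orientations are given as a rotation vector (axis times angle).
In Python, from cell import monitor, imaging, workorder, outline_of gives the robot as it stands.
- The arm moves only by the tool move_arm, never from a script. Its argument "series" is a list of rows, each a list of 6 numbers: the shift along the world's x, y, z in cm, then the turn, a rotation vector about the world's x, y, z in degrees. A call has 1 to 8 rows; each row shifts and turns the commanded pose from where the row before left it; what a row does not reach is not made up. A row lasts 1/10 s, in which the tool goes at most 50 mm and 8.59 degrees, less where a joint would pass 70% of its speed; a pose out of reach is approached as far as the arm can. A call with a gripper value outside its range is refused whole. "grip" is the opening, from 0 (shut) to 1 (fully open), set as the call begins (left out, the last holds). The fingers move at their own pace and stop on an object; "force" is the grip in N (left out, the last holds). Time passes only in rows, so rows that do not move let the fingers close. It gives the time, the measured TCP pose, the force and the opening at its end, in the units of the state.
- monitor.observe(): the state, without advancing time (a new reading comes with each control period).
- imaging.get_image(name): name is "side" or "top" or "wrist"; returns a dict with "color" (384x512x3 uint8, red, green, blue), "fx", "fy", "cx", "cy" (pixels), "rvec" (rotation vector, rad) and "tvec" (3), from world to camera coordinates, as OpenCV has them; the wrist camera has in their place "mount" (4x4, takes a point from camera to tool coordinates, whose origin is the TCP and whose axes are the flange's). Camera axes: x right, y down, z forward; pixel columns grow to the right and rows downward; lengths in m; the calibration is good to about 2 mm. The wrist camera is an equidistant fisheye: a pixel r from the principal point sees the ray r / f radians off the axis. A picture is of the moment at which its call begins: read the wrist's pose just before it. There is no depth.
- workorder.sign_off(): hands the job in, once; it reports no verdict.
Trained networks look in the newest picture that a camera, given by its name, has taken for a name from the list of things; names that differ only in an ending like _2 or _b are one class to them, and where a whole thing is asked for, a point or a joint stands for the part that bears it (a point fixed in the world has none). Each returns a list of dicts, best first, with "p" (0 to 1); they miss things now and then, are a little off and sometimes report something else, mostly with a low value. They report only what shows in the picture. A call takes as long as a camera call.
- outline_of(camera, thing): "mask" (384x512 bool, what is visible of it) and "rect" ([left, top, width, height] in pixels, round what is visible of it).
The state is a dict: "clock": time; "joints": joint angles; "dq": joint speeds; "joint_efforts": joint torques, N m; "position": TCP position; "ee_rot": TCP orientation; "force": force on the tool from outside, world axes, zero at the start; "ft_torque": the same for the moment, N m; "width": opening from 0.0 (shut) to 1.0 (fully open).
Only numpy, scipy, OpenCV 4.12 (cv2) and the standard library are available. Lean on these libraries where they do the work, as an engineer would, in place of code of your own. Each camera call takes 0.05 s, during which the arm holds its last target. There are 200 camera calls.

## Working session

There is one attempt and no reset: what is moved stays moved. The work goes in short steps, Python scripts to look and compute and a tool call to move; the robot and the scene stay as the last step left them, time stands still between calls to the robot, and variables do not carry over. Pictures are saved under pics/ and viewed, about 8 in all and at most 12, crops included, and the job is handed in when it is done.

Besides the shell and the picture viewer there is one more tool, called after "Emit:" as name(argument=value, ...) on one line, values as JSON. move_arm: Moves the arm, as the interface text tells. Its arguments: {"type":"object","properties":{"series":{"type":"array"},"grip":{"type":"number"},"force":{"type":"number"}},"required":["series"]}

```bash
mkdir -p pics; ls
cat > h.py <<'E'
import numpy as np, cv2
from cell import monitor, imaging, workorder, outline_of
def cam(n):
    im=imaging.get_image(n); return im
def save(im,f): cv2.imwrite('pics/'+f, cv2.cvtColor(im['color'],cv2.COLOR_RGB2BGR))
def proj(im,P):
    K=np.array([[im['fx'],0,im['cx']],[0,im['fy'],im['cy']],[0,0,1.]])
    return cv2.projectPoints(np.asarray(P,float).reshape(-1,1,3),np.array(im['rvec'],float),np.array(im['tvec'],float),K,None)[0][:,0]
def unproj(im,uv,z):
    uv=np.atleast_2d(np.asarray(uv,float)); R=cv2.Rodrigues(np.array(im['rvec'],float))[0]; t=np.array(im['tvec'],float)
    d=np.c_[(uv[:,0]-im['cx'])/im['fx'],(uv[:,1]-im['cy'])/im['fy'],np.ones(len(uv))]@R
    c=-R.T@t
    return c+d*((z-c[2])/d[:,2])[:,None]
E
python3 - <<'E'
from h import *
s=monitor.observe(); print({k:np.round(v,3).tolist() for k,v in s.items()})
for n in('top','side'):
    im=cam(n); save(im,n+'1.png'); print(n,im['fx'],im['cx'],im['cy'],im['rvec'],im['tvec'])
    for t in('radio','plate','screw_jar'):
        for o in outline_of(n,t)[:2]: print(t,o['p'],o['rect'],o['mask'].sum())
a=cv2.imread('pics/top1.png');cv2.imwrite('pics/top1.png',cv2.resize(a,(800,600)))
E
```

```text
pics
{'clock': 0.0, 'joints': [1.051, 0.435, 0.025, 1.574, -0.012, 1.134, -0.075], 'dq': [0.0, 0.001, 0.001, 0.0, 0.001, -0.0, 0.001], 'joint_efforts': [-0.0, -66.784, 0.985, -31.446, -0.06, 0.043, 0.0], 'position': [0.253, -0.571, 0.245], 'ee_rot': [-3.072, -0.649, 0.001], 'force': [0.165, 0.246, 0.248], 'ft_torque': [0.024, 0.002, 0.027], 'width': 0.997}
top 360.31803947332264 257.1545988234334 191.54981948544938 [ 2.18458817 -2.17879706  0.05841994] [0.00430463 0.51270277 0.97666129]
radio 0.63 [198.9, 130.9, 102.3, 107.4] 6222
plate 0.68 [220.6, 168.5, 58.0, 47.5] 1572
side 437.4961876192174 251.8445804235544 187.07871395835326 [ 0.72101393 -2.66014353  1.00527524] [0.42010105 0.24380029 1.1496058 ]
plate 0.73 [220.6, 180.0, 36.8, 41.2] 1037
screw_jar 0.52 [201.6, 175.2, 5.6, 14.9] 87
```

View pics/top1.png

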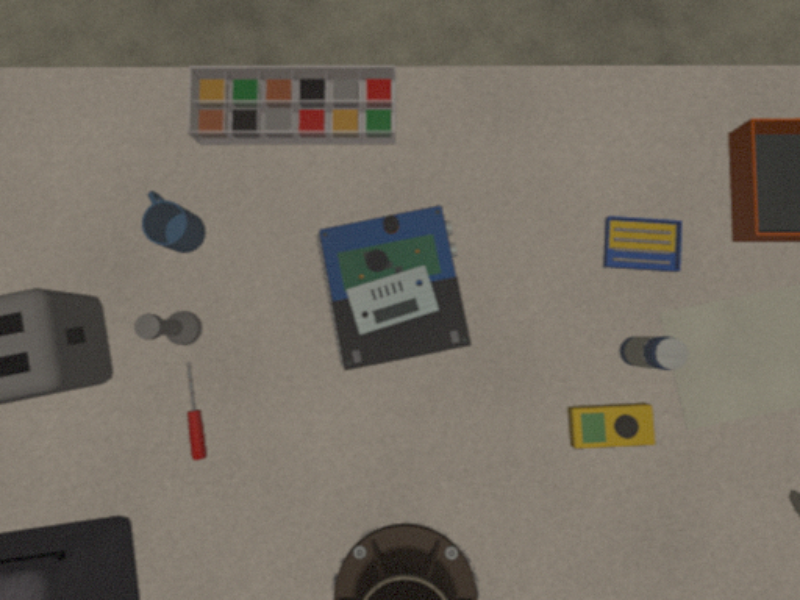

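View pics/side1.png

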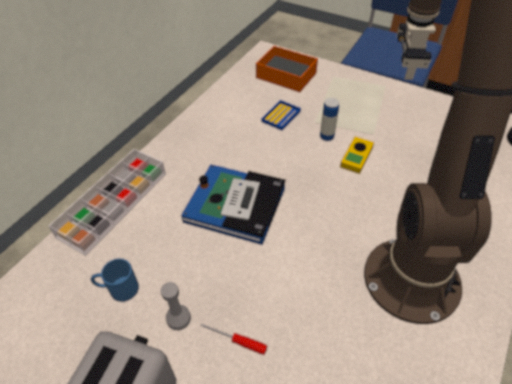

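The top view shows the radio near the centre, its deck corners at about (345,369) and (469,345) and its far corners at (319,230) and (441,207), in 800 px scale. The plate lies skewed across the step, and the jar is at (391,224). The side view agrees.

Run:
```python
from h import *
im=cam('top')
c=np.array([[345,369],[469,345],[441,207],[319,230]])*.64
P=unproj(im,c,.05);print(P.round(4)); print(np.linalg.norm(np.roll(P,-1,0)-P,axis=1))
p=unproj(im,np.array([[358,333],[438,309],[426,265],[347,290]])*.64,.056);print(p.round(4)); print(np.linalg.norm(np.roll(p,-1,0)-p,axis=1))
w=cam('wrist');print(w['fx'],w['cx'],w['cy'],np.round(w['mount'],3).tolist())
```

```text
[[ 0.3919  0.1011  0.05  ]
 [ 0.4331 -0.1089  0.05  ]
 [ 0.6701 -0.0618  0.05  ]
 [ 0.6299  0.1483  0.05  ]]
[0.21401203 0.24154623 0.21395637 0.24258016]
[[ 0.4528  0.079   0.056 ]
 [ 0.4938 -0.0561  0.056 ]
 [ 0.5687 -0.0358  0.056 ]
 [ 0.5257  0.0984  0.056 ]]
[0.14124807 0.07759793 0.14088758 0.07540328]
297.3186396354542 255.3608195678863 194.29014774314246 [[0.001, -0.962, -0.273, 0.073], [1.0, 0.001, -0.0, 0.001], [0.001, -0.273, 0.962, -0.139], [0.0, 0.0, 0.0, 1.0]]
```

Emit:
move_arm(series=[[1.4,3.6,0.3,0,0,-0.8],[1.4,3.6,0.3,0,0,-0.8],[1.4,3.6,0.3,0,0,-0.8],[1.4,3.6,0.3,0,0,-0.8],[1.4,3.6,0.3,0,0,-0.8],[1.4,3.6,0.3,0,0,-0.8],[1.4,3.6,0.3,0,0,-0.8],[1.4,3.6,0.3,0,0,-0.8]])

```text
clock: 1.3
position: [0.3654, -0.282, 0.2701]
ee_rot: [3.105, 0.476, 0.001]
force: [0.8, 0.8, 0.0]
width: 0.999
```

Emit:
move_arm(series=[[1.4,3.6,0.3,0,0,-0.8],[1.4,3.6,0.3,0,0,-0.8],[1.4,3.6,0.3,0,0,-0.8],[1.4,3.6,0.3,0,0,-0.8],[1.4,3.6,0.3,0,0,-0.8],[1.4,3.6,0.3,0,0,-0.8],[1.4,3.6,0.3,0,0,-0.8],[1.4,3.6,0.3,0,0,-0.8]])

```text
clock: 2.1
position: [0.4774, 0.006, 0.2942]
ee_rot: [3.127, 0.302, 0.001]
force: [0.0, -0.6, 0.0]
width: 0.994
```

Emit:
move_arm(series=[[0,0,0,0,0,0],[0,0,0,0,0,0],[0,0,0,0,0,0]])

```text
clock: 2.4
position: [0.4767, 0.0033, 0.2936]
ee_rot: [3.126, 0.301, -0.001]
force: [0.8, -0.4, 0.1]
width: 1.002
```

```bash
cat >> h.py <<'E'
def wcam():
    s=monitor.observe(); w=cam('wrist')
    T=np.eye(4);T[:3,:3]=cv2.Rodrigues(np.array(s['ee_rot'],float))[0];T[:3,3]=s['position']
    w['T']=T@np.array(w['mount']); return s,w
def wun(w,uv,z):
    uv=np.atleast_2d(np.asarray(uv,float))
    d=np.c_[uv[:,0]-w['cx'],uv[:,1]-w['cy']]; r=np.linalg.norm(d,axis=1)+1e-9; th=r/w['fx']
    v=np.c_[d/r[:,None]*np.sin(th)[:,None],np.cos(th)]@w['T'][:3,:3].T; c=w['T'][:3,3]
    return c+v*((z-c[2])/v[:,2])[:,None]
def wpr(w,P):
    p=(np.atleast_2d(P)-w['T'][:3,3])@w['T'][:3,:3]; n=np.linalg.norm(p[:,:2],axis=1)+1e-12
    return np.array([w['cx'],w['cy']])+p[:,:2]/n[:,None]*(w['fx']*np.arctan2(n,p[:,2]))[:,None]
E
python3 - <<'E'
from h import *
s,w=wcam();print(s['clock'],s['position'],s['ee_rot'],s['force'])
np.savez('w1.npz',T=w['T'],color=w['color'])
for t in('radio','plate','screw_jar'):
    for o in outline_of('wrist',t)[:2]: print(t,o['p'],o['rect'],o['mask'].sum())
cv2.imwrite('pics/w1.png',cv2.resize(w['color'][:,:,::-1],(800,600),interpolation=cv2.INTER_CUBIC))
E
```

```text
2.4 [0.47665351 0.00333448 0.29357589] [ 3.12644248e+00  3.01384387e-01 -8.71928566e-04] [ 0.80040664 -0.36267505  0.12310637]
radio 0.78 [161.6, 29.5, 179.2, 186.0] 23373
plate 0.59 [188.6, 102.5, 112.7, 73.5] 6601
screw_jar 0.9 [251.4, 27.3, 24.1, 24.2] 428
screw_jar 0.69 [185.1, 102.7, 118.7, 71.8] 6844
```

View pics/w1.png

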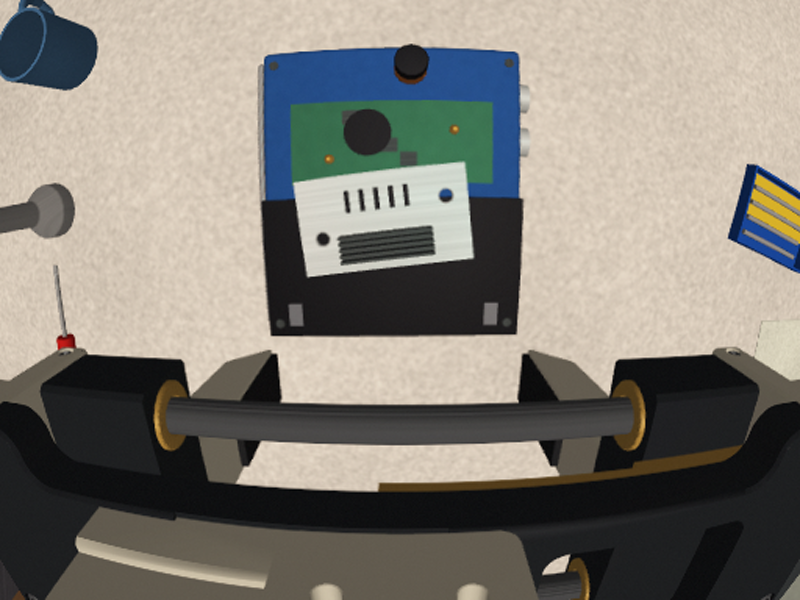

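The wrist view (800 px scale) shows pin A at (329,159) and pin B at (455,129). Hole A is at (323,239) and hole B at (446,195). The plate corners are (294,182), (465,163), (473,258) and (307,277), and the deck corners are (272,335), (516,333), (522,198) and (262,199).

```bash
cat >> h.py <<'E'
from scipy.optimize import least_squares
def tf(p,L):
    c,s=np.cos(p[2]),np.sin(p[2]); L=np.atleast_2d(L)
    return np.c_[p[0]+c*L[:,0]-s*L[:,1],p[1]+s*L[:,0]+c*L[:,1],L[:,2]]
def fit(L,W):  # L local xyz (m), W world xyz
    r=least_squares(lambda p:(tf(p,L)-W)[:,:2].ravel(),[.5,0,.2],loss='soft_l1',f_scale=.002); return r.x,np.linalg.norm((tf(r.x,L)-W)[:,:2],axis=1)*1e3
def plate_pose(w,R,thr=150):
    """bright plate top in the wrist picture -> pose in world, via sub-pixel mask rectangle"""
    hsv=cv2.cvtColor(w['color'],cv2.COLOR_RGB2HSV); m=((hsv[...,2]>thr)&(hsv[...,1]<60)).astype(np.uint8)
    roi=np.zeros_like(m); q=wpr(w,tf(R,[[-.117,-.107,.05],[-.117,.107,.05],[.125,.107,.05],[.125,-.107,.05]]))
    cv2.fillPoly(roi,[q.astype(np.int32)],1); m&=roi
    cs=max(cv2.findContours(m,cv2.RETR_EXTERNAL,cv2.CHAIN_APPROX_NONE)[0],key=cv2.contourArea)
    return cs[:,0]
def rel(R,p):
    d=np.array(p[:2])-R[:2]; c,s=np.cos(R[2]),np.sin(R[2])
    return np.round([1e3*(c*d[0]+s*d[1]),1e3*(-s*d[0]+c*d[1]),np.degrees(p[2]-R[2])],2)
PL=np.array([[40,70,6],[40,-70,6],[-40,-70,6],[-40,70,6]])/1e3
HL=np.array([[-10,52,6],[14,-52,6]])/1e3
def edgefit(w,cs,z=.056,p0=(.51,.02,.29)):
    P=wun(w,cs,z)
    def res(p):
        c,s=np.cos(p[2]),np.sin(p[2]); d=P[:,:2]-p[:2]; x=c*d[:,0]+s*d[:,1]; y=-s*d[:,0]+c*d[:,1]
        return np.maximum(abs(x)-.0400,abs(y)-.0700)
    r=least_squares(res,p0,loss='soft_l1',f_scale=.001,x_scale=[.01,.01,.1]); return r.x,np.sqrt(np.mean(r.fun**2))*1e3
E
python3 - <<'E'
from h import *
s,w=wcam(); k=.64
def U(l,z): return wun(w,np.array(l)*k,z)
Lr=np.array([[-.120,.110,.05],[-.120,-.110,.05],[0,-.110,.05],[0,.110,.05],[.033,.052,.0492],[.057,-.052,.0492]])
W=np.vstack([U([[272,335],[516,333],[522,198],[262,199]],.05),U([[329,159],[455,129]],.0492)])
R,e=fit(Lr,W);print('R',R,e)
R2,e2=fit(Lr[4:],W[4:]);print('pins only',R2,e2)
Wp=np.vstack([U([[294,182],[465,163],[473,258],[307,277]],.056),U([[323,239],[446,195]],.056)])
p,e=fit(np.vstack([PL,HL]),Wp);print('plate clicks',p,e,rel(R,p))
cs=plate_pose(w,R);q,r=edgefit(w,cs);print('edge',q,r,len(cs),rel(R,q),rel(R2,q))
np.save('R.npy',R)
print(s['position'],wpr(w,[[.4767,.0033,.2746]]))
E
```

```text
R [0.53030875 0.01870828 0.19877437] [0.99428331 0.98736302 1.32704766 1.12550971 1.19430524 1.02640416]
pins only [0.52938871 0.0182441  0.20089495] [0.45554191 0.45554191]
plate clicks [0.51088891 0.0214066  0.30206071] [0.479404   0.82660319 0.65697524 0.27239493 0.14663933 0.57320972] [-18.5    6.48   5.92]
edge [0.51125306 0.02200019 0.30554746] 0.7260982329460822 333 [-18.03   6.99   6.12] [-17.02   7.3    6.  ]
[0.47677408 0.00343158 0.29375425] [[253.74501499 240.83317508]]
```

Emit:
move_arm(series=[[-0.7,0.05,-2,0,0,0.1],[-0.7,0.05,-3,0,0,0.1],[-0.7,0.05,-3,0,0,0.1],[-0.7,0.05,-3,0,0,0.1],[0,0,-3,0,0,0],[0,0,-3,0,0,0],[0,0,-2,0,0,0],[0,0,0,0,0,0]])

```text
clock: 3.45
position: [0.4473, 0.0059, 0.1017]
ee_rot: [-3.126, -0.313, 0.007]
force: [-1.3, -0.8, 0.5]
width: 0.999
```

Emit:
move_arm(series=[[0,0,-1,0,0,0],[0,0,-0.8,0,0,0],[0,0,-0.4,0,0,0],[0,0,0,0,0,0],[0,0,0,0,0,0]])

```text
clock: 3.95
position: [0.4492, 0.0065, 0.082]
ee_rot: [3.126, 0.314, 0.001]
force: [-0.4, 0.5, -0.4]
width: 0.998
```

Emit:
move_arm(series=[[0,0,-0.4,0,0,0],[0,0,-0.3,0,0,0],[0,0,-0.3,0,0,0],[0,0,0,0,0,0],[0,0,0,0,0,0]])

```text
clock: 4.45
position: [0.4489, 0.0065, 0.0716]
ee_rot: [-3.126, -0.314, 0.0]
force: [-0.8, 0.5, -0.4]
width: 1.003
```

Run:
```python
from h import *
s,w=wcam();R=np.load('R.npy');print(s['position'],rel(R,[*s['position'][:2],0])[:2],s['force'])
save(w,'w2.png');cs=plate_pose(w,R);q,r=edgefit(w,cs);print(rel(R,q),r,len(cs))
```

```text
[0.44892351 0.00653259 0.07164808] [-82.19   4.14] [-0.82301785  0.48911843 -0.44042658]
[-18.22   6.92   6.18] 0.2548708851873374 775
```

View pics/w2.png

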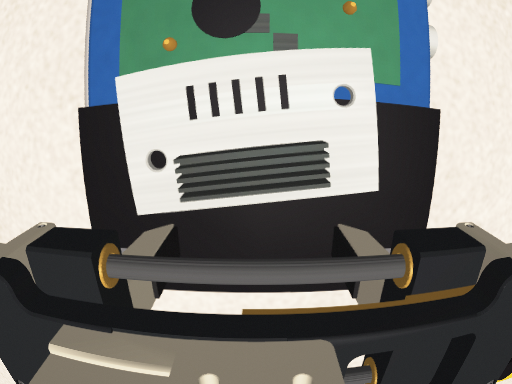

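The close view shows the whole plate, with hole A at (157,160) and hole B at (344,95). Pins A and B are at (169,44) and (350,7), and both fingertips are behind the near edge. I'm pushing forward with both tips to square it.

Emit:
move_arm(series=[[0.3,0.06,0,0,0,0],[0.3,0.06,0,0,0,0],[0.3,0.06,0,0,0,0],[0.3,0.06,0,0,0,0],[0.3,0.06,0,0,0,0],[0.3,0.06,0,0,0,0],[0.3,0.06,0,0,0,0],[0,0,0,0,0,0]])

```text
clock: 5.3
position: [0.4706, 0.0107, 0.0717]
ee_rot: [3.126, 0.314, 0.001]
force: [-1.5, 0.3, -0.1]
width: 1.003
```

Run:
```python
from h import *
s,w=wcam();R=np.load('R.npy');print(s['position'],rel(R,[*s['position'][:2],0])[:2],s['force'])
cs=plate_pose(w,R);q,r=edgefit(w,cs);print(rel(R,q),r,len(cs))
```

```text
[0.47062825 0.01068756 0.07174197] [-60.09   3.92] [-1.53813087  0.33760327 -0.09115128]
[-9.7   2.42  0.2 ] 0.25730045074803265 768
```

Run:
```python
from h import *
s,w=wcam();R=np.load('R.npy')
cs=plate_pose(w,R);q,r=edgefit(w,cs)
print('plate',rel(R,q))
print('pins pred',wpr(w,tf(R,[[.033,.052,.0492],[.057,-.052,.0492]])),'holes pred',wpr(w,tf(q,HL)))
c=w['color'];cv2.imwrite('pics/w3.png',cv2.resize(c[0:200,80:450,::-1],None,fx=2.1,fy=2.1,interpolation=cv2.INTER_CUBIC))
hsv=cv2.cvtColor(c,cv2.COLOR_RGB2HSV);m=((hsv[...,0]>8)&(hsv[...,0]<28)&(hsv[...,1]>120)&(hsv[...,2]>80)).astype(np.uint8);m[190:]=0
n,l,st,ce=cv2.connectedComponentsWithStats(m);print([(ce[i].round(1),st[i,4]) for i in range(1,n) if st[i,4]>15])
```

```text
plate [-9.66  2.46  0.18]
pins pred [[166.31849553  78.69242329]
 [354.5251435   38.86686439]] holes pred [[182.91804636 159.81842633]
 [330.61397152 126.01600338]]
[(array([349.9,  42. ]), np.int32(149)), (array([168.5,  78.3]), np.int32(88))]
```

View pics/w3.png

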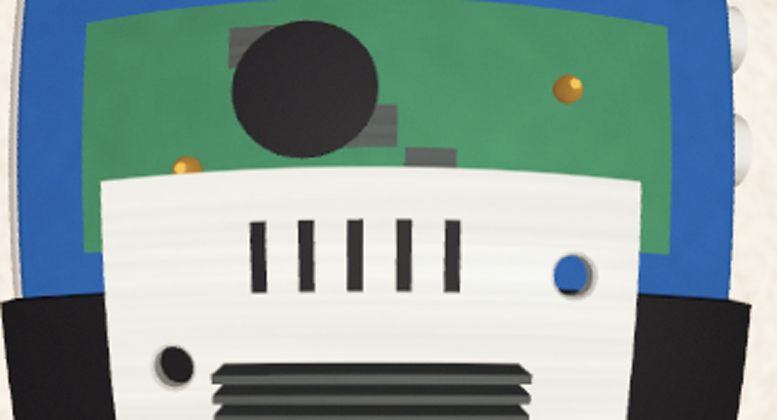

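The crop shows the plate squared. The bright pin tips are at about (355,39) and (167,78.5) full-frame, matching the prediction. Hole A is at about (163,174) and hole B at about (353,130).

Run:
```python
from h import *
s,w=wcam();R=np.load('R.npy')
cs=plate_pose(w,R);q,r=edgefit(w,cs)
H=HL.copy();H[:,2]=.056;print(wpr(w,tf(q,H)))
R2,e=fit(np.array([[.033,.052,.0492],[.057,-.052,.0492]]),wun(w,[[167,78.5],[354.7,39]],.0492));print(R,R2,e)
p2,e=fit(H,wun(w,[[163.3,174],[352.9,130.5]],.056));print('holes',rel(R,p2),e,'edges',rel(R,q))
```

```text
[[161.76073575 174.48148057]
 [353.13407339 130.89097936]]
[0.53030875 0.01870828 0.19877437] [0.5303483  0.01843505 0.19801387] [0.14329973 0.14329941]
holes [-9.45  2.04  0.24] [0.52576253 0.52575838] edges [-9.68  2.43  0.15]
```

Emit:
move_arm(series=[[-0.3,-0.06,0,0,0,0],[-0.3,-0.06,0,0,0,0],[0,0,2,0,0,0],[0,0,2,0,0,0],[0,0,0,0,0,0]])

```text
clock: 5.95
position: [0.4652, 0.0096, 0.1138]
ee_rot: [3.126, 0.314, 0.006]
force: [-0.2, 0.1, -0.6]
width: 0.998
```

Emit:
move_arm(series=[[0.9,2.63,0,0,0,0],[0.9,2.63,0,0,0,0],[0.9,2.63,0,0,0,0],[0.9,2.63,0,0,0,0],[0,0,0,0,0,0],[0,0,-1,0,0,0],[0,0,-1,0,0,0],[0,0,0,0,0,0]], grip=0)

```text
clock: 6.75
position: [0.4985, 0.113, 0.0897]
ee_rot: [3.125, 0.312, -0.006]
force: [0.3, 0.1, -0.7]
width: 0.358
```

Run:
```python
from h import *
s,w=wcam();R=np.load('R.npy');print(s['position'],rel(R,[*s['position'][:2],0])[:2],s['force'],s['width'],s['ee_rot'])
cs=plate_pose(w,R);q,r=edgefit(w,cs);print(rel(R,q),r,len(cs))
save(w,'w4.png')
```

```text
[0.4984843  0.11299213 0.08972131] [-12.58  98.71] [ 0.28808323  0.14992744 -0.70186046] 0.357669923456836 [ 3.12480632  0.31185835 -0.00551265]
[ 1.61  0.7  11.57] 13.831370816523604 508
```

View pics/w4.png

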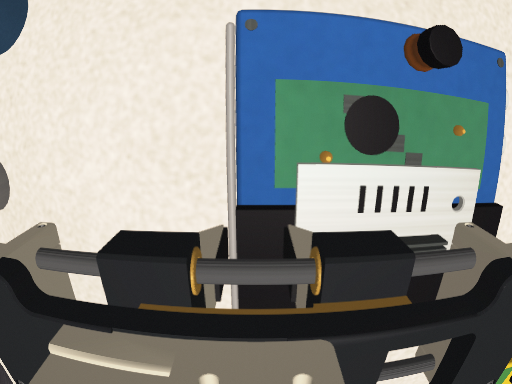

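The fingers are still closing, with the tips above the plate's top. I'm waiting before lowering.

Emit:
move_arm(series=[[0,0,0,0,0,0],[0,0,0,0,0,0],[0,0,0,0,0,0],[0,0,0,0,0,0],[0,0,0,0,0,0],[0,0,0,0,0,0]])

```text
clock: 7.4
position: [0.5, 0.1147, 0.0918]
ee_rot: [3.126, 0.314, 0.0]
force: [-0.2, 0.2, 0.9]
width: 0.004
```

Emit:
move_arm(series=[[0,0,-1,0,0,0],[0,0,-1,0,0,0],[0,0,0,0,0,0],[0.06,-0.3,0,0,0,0],[0.06,-0.3,0,0,0,0],[0.04,-0.2,0,0,0,0],[0,0,0,0,0,0],[0,0,0,0,0,0]])

```text
clock: 8.2
position: [0.5017, 0.1066, 0.0719]
ee_rot: [-3.126, -0.314, -0.001]
force: [0.6, 0.2, -0.4]
width: 0.003
```

```bash
cat >> h.py <<'E'
def partfit(w,cs,R,p0):
    "far edge and right (-y) edge only, from contour points well clear of the gripper"
    P=wun(w,cs,.056)[:,:2]
    for _ in range(4):
        c,s=np.cos(p0[2]),np.sin(p0[2]); d=P-p0[:2]; x=c*d[:,0]+s*d[:,1]; y=-s*d[:,0]+c*d[:,1]
        f=(abs(x-.04)<.006)&(abs(y)<.064); g=(abs(y+.07)<.006)&(x>-.005)&(x<.034)
        def res(p):
            c,s=np.cos(p[2]),np.sin(p[2]); d=P-p[:2]; x=c*d[:,0]+s*d[:,1]; y=-s*d[:,0]+c*d[:,1]
            return np.r_[(x-.04)[f],(y+.07)[g]]
        p0=least_squares(res,p0,loss='soft_l1',f_scale=.0005,x_scale=[.01,.01,.1]).x
    return p0,f.sum(),g.sum()
E
python3 - <<'E'
from h import *
s,w=wcam();R=np.load('R.npy');print(s['position'],rel(R,[*s['position'][:2],0])[:2],s['force'],s['width'])
p0=np.r_[tf(R,[[-.0097,.0023,0]])[0,:2],R[2]]
q,a,b=partfit(w,plate_pose(w,R),R,p0);print(rel(R,q),a,b)
E
```

```text
[0.50172851 0.10656463 0.07192233] [-10.67  91.77] [ 0.59417162  0.17421708 -0.37824203] 0.002724804049960722
[-9.88  2.97  0.06] 183 44
```

Emit:
move_arm(series=[[0.02,-0.1,0,0,0,0],[0.02,-0.1,0,0,0,0],[0.02,-0.1,0,0,0,0],[0,0,0,0,0,0],[0,0,0,0,0,0]])

```text
clock: 8.75
position: [0.5022, 0.1037, 0.0717]
ee_rot: [3.126, 0.314, -0.0]
force: [-0.2, -0.1, 0.7]
width: 0.008
```

```bash
cat > m.py <<'E'
from h import *
s,w=wcam();R=np.load('R.npy');print(s['position'],rel(R,[*s['position'][:2],0])[:2],s['force'],s['width'])
p0=np.r_[tf(R,[[-.0097,.0023,0]])[0,:2],R[2]]
q,a,b=partfit(w,plate_pose(w,R),R,p0);print(rel(R,q),a,b)
E
python3 m.py
```

```text
[0.50221286 0.10365748 0.07173351] [-10.77  88.82] [-0.175424   -0.07286573  0.68509028] 0.007565829852775538
[-9.77  2.98  0.23] 186 44
```

Emit:
move_arm(series=[[0.02,-0.1,0,0,0,0],[0.02,-0.1,0,0,0,0],[0.02,-0.1,0,0,0,0],[0,0,0,0,0,0],[0,0,0,0,0,0]])

```text
clock: 9.3
position: [0.5028, 0.1006, 0.0717]
ee_rot: [3.126, 0.314, -0.0]
force: [0.0, -0.0, -0.7]
width: 0.002
```

```bash
python3 m.py
```

```text
[0.5028057  0.10064562 0.0717387 ] [-10.78  85.75] [ 0.01729111 -0.03141693 -0.66665488] 0.002365693133887139
[-9.71  2.95  0.17] 189 44
```

Emit:
move_arm(series=[[0.02,-0.1,0,0,0,0],[0.02,-0.1,0,0,0,0],[0.02,-0.1,0,0,0,0],[0,0,0,0,0,0],[0,0,0,0,0,0]])

```text
clock: 9.85
position: [0.5034, 0.0976, 0.0717]
ee_rot: [3.126, 0.314, -0.0]
force: [-0.8, 1.5, 0.2]
width: 0.001
```

```bash
python3 m.py
```

```text
[0.5033946  0.09760514 0.07173102] [-10.8   82.66] [-0.78717729  1.45566292  0.18283777] 0.00143920312062581
[-9.67  3.03  0.05] 191 44
```

Emit:
move_arm(series=[[0.02,-0.08,0,0,0,0],[0.02,-0.08,0,0,0,0],[0.01,-0.08,0,0,0,0],[0,0,0,0,0,0],[0,0,0,0,0,0]])

```text
clock: 10.4
position: [0.5039, 0.0954, 0.0718]
ee_rot: [-3.126, -0.314, -0.0]
force: [0.5, 0.5, 0.2]
width: 0.004
```

```bash
python3 m.py
```

```text
[0.50389425 0.09543586 0.07176719] [-10.74  80.43] [0.4586244  0.54940056 0.18799821] 0.0038890128801759064
[-9.85  2.98  0.01] 193 49
```

Emit:
move_arm(series=[[0.02,-0.1,0,0,0,0],[0.02,-0.1,0,0,0,0],[0,0,0,0,0,0],[0,0,0,0,0,0]])

```text
clock: 10.85
position: [0.5044, 0.0933, 0.0718]
ee_rot: [-3.126, -0.314, -0.0]
force: [-0.1, 2.0, 0.4]
width: 0.006
```

```bash
cat >> m.py <<'E'
import sys
if len(sys.argv)>1: save(w,sys.argv[1])
E
python3 m.py w5.png
```

```text
[0.50437866 0.09331227 0.07175922] [-10.69  78.26] [-0.11740002  2.03102119  0.35147623] 0.005971193795183359
[-9.87  0.92 -0.06] 193 49
```

View pics/w5.png

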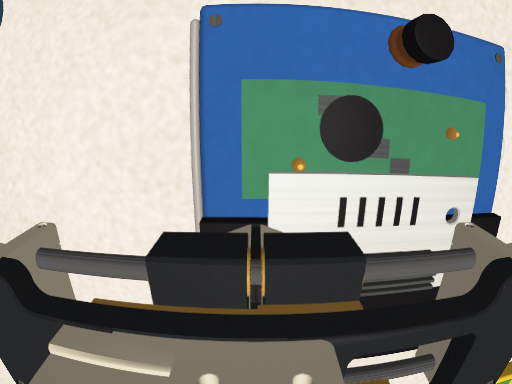

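Emit:
move_arm(series=[[0.01,-0.05,0,0,0,0],[0,0,0,0,0,0],[-0.1,0.5,0,0,0,0],[-0.1,0.5,0,0,0,0],[0,0,2,0,0,0],[0,0,2,0,0,0],[0,0,0,0,0,0]])

```text
clock: 11.6
position: [0.5037, 0.1036, 0.1138]
ee_rot: [-3.125, -0.314, -0.006]
force: [1.0, -0.4, -0.5]
width: 0.003
```

```bash
cat > g.py <<'E'
from h import *
import sys
s,w=wcam();R=np.load('R.npy');d=tf(R,[[float(sys.argv[1])/1e3,float(sys.argv[2])/1e3,0]])[0,:2]-s['position'][:2]
print(s['position'],'to go cm',d*100,'z to .0718:',(.0718-s['position'][2])*100)
E
python3 g.py -75 0
```

```text
[0.50365046 0.10355871 0.11382795] to go cm [-4.68649145 -9.96605351] z to .0718: -4.202794756367065
```

Emit:
move_arm(series=[[-1.2,-2,0,0,0,0],[-1.2,-2,0,0,0,0],[-1.2,-2,0,0,0,0],[-1.1,-2,0,0,0,0],[0,-2,0,0,0,0],[0,0,0,0,0,0],[0,0,0,0,0,0],[0,0,0,0,0,0]], grip=1)

```text
clock: 12.45
position: [0.4554, 0.0037, 0.1114]
ee_rot: [-3.125, -0.316, 0.0]
force: [0.1, 0.2, 1.0]
width: 0.653
```

Emit:
move_arm(series=[[0,0,0,0,0,0],[0,0,0,0,0,0],[0,0,0,0,0,0],[0,0,0,0,0,0],[0,0,-2,0,0,0],[0,0,-2,0,0,0],[0,0,0,0,0,0],[0,0,0,0,0,0]])

```text
clock: 13.25
position: [0.4551, 0.0029, 0.0719]
ee_rot: [-3.126, -0.314, 0.002]
force: [0.7, -1.3, 0.8]
width: 1.001
```

```bash
cat >> h.py <<'E'
def full(w,R,p0):
    q,r=edgefit(w,plate_pose(w,R),p0=p0); return rel(R,q),round(r,2)
E
python3 - <<'E'
from h import *
s,w=wcam();R=np.load('R.npy');print(s['position'],rel(R,[*s['position'][:2],0])[:2],s['force'],s['width'],s['ee_rot'])
print(full(w,R,(.52,.018,.2)))
E
```

```text
[0.45514948 0.00289263 0.07187139] [-76.8   -0.66] [ 0.71088739 -1.31493205  0.76090226] 1.000520588446113 [-3.12576666e+00 -3.14469934e-01  1.61451758e-03]
(array([-9.95, -0.12, -0.03]), np.float64(0.25))
```

Emit:
move_arm(series=[[0.39,0.08,0,0,0,0],[0.39,0.08,0,0,0,0],[0.39,0.08,0,0,0,0],[0.39,0.08,0,0,0,0],[0.39,0.08,0,0,0,0],[0.39,0.08,0,0,0,0],[0.39,0.08,0,0,0,0],[0.39,0.08,0,0,0,0]])

```text
clock: 14.1
position: [0.4866, 0.0092, 0.0716]
ee_rot: [3.126, 0.314, -0.001]
force: [-2.4, -0.5, 1.7]
width: 1.0
```

Emit:
move_arm(series=[[0.39,0.08,0,0,0,0],[0.39,0.08,0,0,0,0],[0.39,0.08,0,0,0,0],[0.39,0.08,0,0,0,0],[0.39,0.08,0,0,0,0],[0,0,0,0,0,0],[0,0,0,0,0,0]])

```text
clock: 14.8
position: [0.5069, 0.0134, 0.0719]
ee_rot: [-3.126, -0.314, -0.002]
force: [-0.2, -0.4, -0.1]
width: 1.0
```

```bash
cat > f.py <<'E'
from h import *
import sys
s,w=wcam();R=np.load('R.npy');print(s['position'],rel(R,[*s['position'][:2],0])[:2],s['force'],s['width'],s['ee_rot'])
print(full(w,R,(.55,.022,.2)))
if len(sys.argv)>1: save(w,sys.argv[1])
E
python3 f.py
```

```text
[0.50691006 0.01339532 0.07188036] [-23.99  -0.59] [-0.20207546 -0.38536786 -0.13323607] 1.000200984943466 [-3.12559756e+00 -3.14078432e-01 -2.29774554e-03]
(array([26.75,  0.17,  0.07]), np.float64(0.35))
```

Emit:
move_arm(series=[[0.29,0.06,0,0,0,0],[0.29,0.06,0,0,0,0],[0.29,0.06,0,0,0,0],[0.2,0.04,0,0,0,0],[0.1,0.02,0,0,0,0],[0.1,0.02,0,0,0,0],[0,0,0,0,0,0]])

```text
clock: 15.55
position: [0.5195, 0.016, 0.0719]
ee_rot: [-3.126, -0.314, -0.002]
force: [0.2, -0.0, 0.5]
width: 1.0
```

```bash
python3 f.py
```

```text
[0.5195164  0.01598653 0.07190686] [-11.12  -0.54] [ 0.16755101 -0.04121689  0.5379887 ] 1.0004782185855658 [-3.12565736e+00 -3.14189677e-01 -1.96165699e-03]
(array([42.91, -2.02, -0.22]), np.float64(3.71))
```

Run:
```python
from h import *
s,w=wcam();R=np.load('R.npy')
cs=plate_pose(w,R)
for z in(.046,.0552,.056):
    q,r=edgefit(w,cs,z=z,p0=(.57,.027,.2));print(z,rel(R,q),r)
save(w,'w6.png')
```

```text
0.046 [42.58  0.67  0.37] 0.2586721317876661
0.0552 [ 4.298e+01  3.000e-02 -4.000e-02] 3.1482343226971325
0.056 [42.88  3.22  0.57] 3.701871191680761
```

View pics/w6.png

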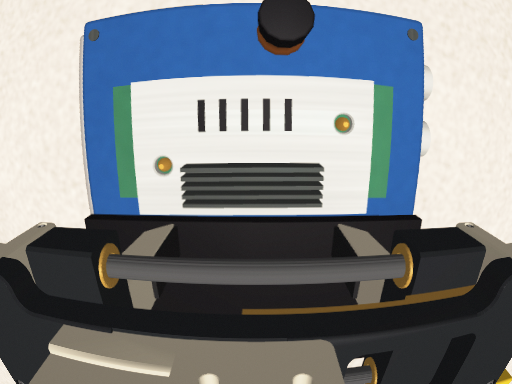

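The plate has dropped. Both pins show through the holes at (164,165) and (344,124), and the fit at z = 46 mm has a 0.26 mm residual at pose (42.6, 0.7, 0.4°). I'm withdrawing back and up.

Emit:
move_arm(series=[[-0.5,-0.1,0,0,0,0],[-1,-0.2,0,0,0,0],[-1,-0.2,2,0,0,0],[-1,-0.2,3,0,0,0],[0,0,4,0,0,0],[0,0,4,0,0,0],[0,0,3,0,0,0],[0,0,0,0,0,0]])

```text
clock: 16.45
position: [0.4852, 0.009, 0.2357]
ee_rot: [3.125, 0.314, 0.011]
force: [0.1, 0.6, -0.8]
width: 1.001
```

Emit:
move_arm(series=[[0,0,0,0,0,0],[0,0,0,0,0,0],[0,0,0,0,0,0]])

```text
clock: 16.75
position: [0.4829, 0.0086, 0.2305]
ee_rot: [-3.126, -0.314, 0.004]
force: [0.5, 0.3, -0.9]
width: 0.999
```

Run:
```python
from h import *
s,w=wcam();R=np.load('R.npy');print(s['clock'],s['position'],s['force'])
cs=plate_pose(w,R)
for z in(.046,.056):
    q,r=edgefit(w,cs,z=z,p0=(.57,.027,.2));print(z,rel(R,q),r)
for n in('screw_jar','plate'):
    for o in outline_of('wrist',n)[:1]: print(n,o['p'],o['rect'])
save(w,'w7.png')
```

```text
16.75 [0.48286182 0.00860586 0.23050988] [ 0.45808008  0.30569268 -0.92111204]
0.046 [42.79  0.73  0.44] 0.5388126810875772
0.056 [42.18  0.56  0.52] 1.9885629175828792
screw_jar 0.81 [257.2, 17.7, 29.8, 29.1]
plate 0.6 [188.3, 57.5, 129.8, 74.2]
```

View pics/w7.png

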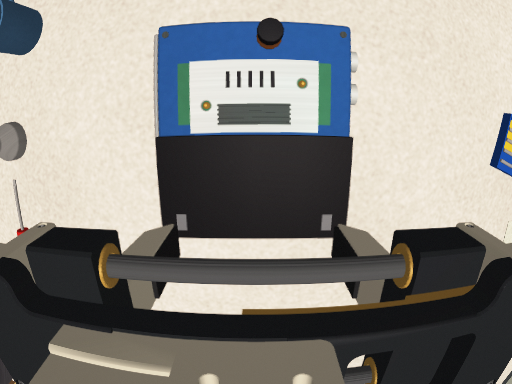

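The plate sits flat in the bay with pins showing in both holes at (207,105) and (302,83). The jar at (270,32) looks untouched, and the gripper is clear.

```bash
python3 -c "
from h import *
print(workorder.sign_off())"
```

```text
the job is handed in; nothing more can be done
None
```

The plate is seated on both brass pins, and I handed the job in at about 17 s of the 58 s allowed.

**What I did:** I squared the plate with a two-fingertip push on its near edge, taking out about 6° of skew. I then nudged it about 2.5 mm sideways with the closed fingertips. Finally I pushed it off the deck with the fingers open until it dropped, then backed away and lifted clear.

**Last checks:**
- **Position:** the measured pose in the radio's frame is x 42.8, y 0.7 mm, turned 0.4°, against the target of 43, 0. That is inside the 1.5 mm play.
- **Height:** the picture fits the seated height (plate top at 46 mm) much better than deck height, with residuals of 0.5 mm and 2.0 mm. Both pins show through their holes.
- **Contact:** contact forces stayed below about 3 N in every reading.
- **Other things:** the jar looks to be where it was. I saw no sign of the other bystanders moving, but did not measure them at the end.

**Disagreements:** during the sideways nudge, the estimate from only part of the plate's outline read about 0.6 mm off the full-outline one. The fingertips were also about 8 mm thick rather than the 19 mm I had assumed, so contact came later than planned. Neither affected the result.

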